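# Store the checked dibber and show the next one to the inspection camera

### The job

The wooden dibber lying on the foot plate of the inspection camera's stand has been checked: lay it flat in the open drawer without dropping it. Then pick up the other dibber from the table and finish while still holding it up to the camera in the air, pointed tip towards the lens, in line with the way the lens looks (the lens looks obliquely downward) and with the tip 9 cm straight in front of the glass. Do not touch the camera with anything and do not shift the two small black pots at the far edge.

Things in the scene. Friction and masses are not known exactly. Their poses are not given: they have to be found in the camera images.
- stand: inspection camera stand, fixed: grey foot plate 190 x 170 x 8 mm (190 along the stand's x, its top 8 mm above the table), a thin steel post 338 mm high at local x 50, y 58 mm. Origin on the table, 25 mm to the camera's side of the plate's centre; its -x is the horizontal direction in which the camera looks, z up
- camera: the camera on the stand, fixed to it: aluminium body 55 x 48 x 46 mm behind a dark lens barrel 38 mm across. Origin at the centre of the front of the lens, 270 mm above the table. The lens looks along the camera's -x, which leans 25 degrees (0.436 rad) below horizontal; y is level
- view_point (a point): the point to be viewed, in the air on the lens axis 90 mm in front of the glass; it has the camera's axes
- checked_dibber: the checked dibber, loose, lying at the start on the stand's foot plate below the camera: turned wood, 158 mm long, up to 28 mm thick, thick at one end and tapering to a point, about 35 g. To the fingers it is a bar 17 mm wide (x), 22 mm high (z) and 148 mm long (y). Origin at its underside, y along its length, the tip towards +y, z up
- checked_dibber_centre (a point): centre of the checked dibber, 11 mm above its underside; axes of the dibber
- checked_dibber_tip (a point): pointed tip of the checked dibber, 79 mm from the centre point along the dibber's +y
- next_dibber: the dibber to be shown, loose, the same shape as the other, lying at the start on the open table left of the stand. Origin at its underside, y along its length, the tip towards +y, z up
- next_dibber_centre (a point): centre of that dibber, 11 mm above its underside; axes of the dibber
- next_dibber_tip (a point): pointed tip of that dibber, 79 mm from the centre point along the dibber's +y; axes of the dibber
- drawer_floor (a point): point on the floor of the open drawer in the low wooden cabinet at the left, 47 mm behind the inside of the drawer's front wall and midway across; about 22 mm above the table. Axes: -x is the way the drawer opens, y across it, z up. Inside, the drawer is 193 mm wide (y) and has side and front walls about 41 mm high above its floor (front panel 51 mm). Only about 95 to 110 mm of it (x) stands out of the cabinet, whose top is 85 mm above the table
- cabinet_drawer0 (a joint): how far the drawer is pulled out, m; 0 shut, about 0.13 fully open; slides against about 1 N
- black_pot: small black plastic plant pot, empty, 68 mm across, 58 mm high, loose, near the far edge of the table behind the dibber and beside the stand; leave alone. Origin under its centre
- soil_pot: its twin, filled with soil, 68 mm across, 58 mm high, loose, near the far edge of the table; leave alone. Origin under its centre

How it is judged:
By the outcome, as a careful person would: the job done as asked, in the order asked, and still so for the second after the job is handed in, while the arm keeps its last pose, push and grip.
It also fails if it takes over 61 s, if anything falls off the work surface, if the arm or the gripper's body presses on something with over 40 N, if the wrist force passes 120 N, or if a joint passes its speed limit or range.

### The arm

A 6-joint arm with a two-finger parallel gripper is mounted at the origin on the work surface; the furniture and walls round the work are solid. World frame = base frame: x ahead of the robot, y to its left, z up, the work surface at z = 0. Lengths are in m, angles in degrees, forces in N, time in s.
With the tool pointing down it reaches from about 0.35 to 0.875 m from the base axis. Payload 4.2 kg.
Tool frame: the origin (TCP) lies at the very end of the fingers, on their centre line; the grasp point (between the pads) lies 19 mm behind it; z points along the fingers, y is the line along which they close (so a half turn about z gives the same grasp; the last joint's range is limited). The gripper opens to 87 mm and grips with 3 to 60 N. Pads are 19 mm wide; open, the fingers measure 117 mm over their backs; the gripper's body (75 mm by 190 mm) begins 51 mm behind the grasp point.
Start: joints at [-56.058, 22.042, 0.453, 0, -68.411, -14.817], TCP at [0.205, -0.59, 0.223] pointing down, gripper open.
Joint ranges: [-179.83, 179.83], [-69.29, 118.12], [-61.27, 80.66], [-181.25, 117.63], [-171.15, -9.14], [-177.46, 177.46]. Speed limits (degrees/s): [159.86, 159.86, 180, 180, 180, 180].

### API

Orientations are given as a 3x3 rotation matrix whose columns are the frame's x, y, z axes.
In Python, from station import monitor, cams, ticket gives the robot as it stands.
- The arm moves only by the tool drive_tool, never from a script. Its argument "moves" is a list of rows, each an object with "delta_pos": the shift along the tool's x, y, z in mm, a list of three; "turn": the turn about the tool's z in rad; "claw": the opening, from 0 (shut) to 1 (fully open). A call has 1 to 12 rows; each row shifts and turns the commanded pose from where the row before left it, along the tool's axes as they then stand; what a row does not reach is not made up. A row lasts 1/8 s, in which the tool goes at most 62.5 mm and 10.7 degrees, less where a joint would pass 70% of its speed; a pose out of reach is approached as far as the arm can. A call is refused whole if a number of a shift passes 62.5 or a number of a turn 0.188, either way. A call with a gripper value outside its range is refused whole. The fingers move at their own pace and stop on an object; the grip force is fixed at half the most. Time passes only in rows, so rows that do not move let the fingers close. It gives the time, the measured TCP pose, the force, the opening and the grip force at its end, in the units of the state.
- monitor.sense(): the state, without advancing time (a new reading comes with each control period).
- cams.capture(name): name is "scene" or "top" or "wrist"; returns a dict with "color" (480x640x3 uint8, red, green, blue), "range_z" (480x640 float32, m along the optical axis (not along the pixel's ray), 0 where there is no reading), "vertical_fov" (degrees; the focal length in pixels is half the picture's height over the tangent of half this angle, whatever the lens; pixels are square), "cx", "cy" (the principal point, pixels), "extrinsics" (4x4, takes a point from camera to world coordinates). Camera axes: x right, y down, z forward; pixel columns grow to the right and rows downward; lengths in m; the calibration is good to about 2 mm. The wrist camera is an equidistant fisheye: a pixel r from the principal point sees the ray r / f radians off the axis. A picture is of the moment at which its call begins.
- ticket.finish_job(): hands the job in; it is judged then, once.
The state is a dict: "time_s": time; "joints": joint angles; "joint_velocities": joint speeds; "effort": joint torques, N m; "tcp_pos": TCP position; "ee_rot": TCP orientation; "wrist_force": force on the tool from outside, world axes, zero at the start; "moment": the same for the moment, N m; "gripper_width": opening from 0.0 (shut) to 1.0 (fully open); "gripper_force": force on a finger pad.
Only numpy, scipy, OpenCV 4.12 (cv2) and the standard library are available. Lean on these libraries where they do the work, as an engineer would, in place of code of your own. Each camera call takes 0.05 s, during which the arm holds its last target. There are 200 camera calls.

## Working session

There is one attempt and no reset: what is moved stays moved. The work goes in short steps, Python scripts to look and compute and a tool call to move; the robot and the scene stay as the last step left them, time stands still between calls to the robot, and variables do not carry over. Pictures are saved under pics/ and viewed, at most 10 in all, crops included, and the job is handed in when it is done.

Besides the shell and the picture viewer there is one more tool, called after ">>>" as name(argument=value, ...), one argument or row to a line, values as JSON. drive_tool: Moves the arm, as the interface text tells. Its arguments: {"type":"object","properties":{"moves":{"type":"array","items":{"type":"object","properties":{"delta_pos":{"type":"array","items":{"type":"number"}},"turn":{"type":"number"},"claw":{"type":"number"}}}}},"required":["moves"]}

```bash
ls; mkdir -p pics; cat > h.py <<'E'
import numpy as np, cv2
from station import monitor, cams, ticket
def cap(n,fn=None):
    c=cams.capture(n)
    if fn: cv2.imwrite('pics/'+fn,c['color'][:,:,::-1])
    return c
def cloud(c):
    h,w=c['range_z'].shape; f=h/2/np.tan(np.radians(c['vertical_fov'])/2)
    v,u=np.mgrid[:h,:w]; z=c['range_z']
    p=np.stack([(u-c['cx'])/f*z,(v-c['cy'])/f*z,z],-1)
    T=np.array(c['extrinsics']); P=p@T[:3,:3].T+T[:3,3]; P[z==0]=np.nan
    return P
E
python3 - <<'E'
from h import *
for n in('scene','top'):
    c=cap(n,n+'0.png'); P=cloud(c); np.save('pics/%s0.npy'%n,P)
    print(n,c['vertical_fov'],np.round(c['extrinsics'],3).tolist())
s=monitor.sense(); print(s)
E
```

```text
pics
scene 42.557178601942134 [[-0.696, -0.548, 0.465, -0.325], [-0.718, 0.518, -0.465, 0.843], [0.014, -0.657, -0.754, 1.424], [0.0, 0.0, 0.0, 1.0]]
top 47.07291321344425 [[0.007, -0.985, 0.17, 0.218], [-1.0, -0.004, 0.018, 0.038], [-0.017, -0.17, -0.985, 1.467], [0.0, 0.0, 0.0, 1.0]]
{'time_s': 0.1, 'joints': array([-5.60572959e+01,  2.20855824e+01,  3.89438116e-01, -2.38123282e-02,
       -6.84123009e+01, -1.48174063e+01]), 'joint_velocities': array([ 0.04769677, -0.13761735,  0.26210338,  0.09973444,  0.07830184,
       -0.00929707]), 'effort': array([-3.01965592e-04, -3.91689420e+01,  1.87936914e+01,  4.23193395e+00,
        1.34832578e-02, -7.55655174e-05]), 'tcp_pos': array([ 0.20461923, -0.58999714,  0.22159354]), 'ee_rot': array([[-9.44854510e-01, -3.27489561e-01, -7.36213509e-04],
       [-3.27490370e-01,  9.44852829e-01,  1.78595325e-03],
       [ 1.10732373e-04,  1.92856881e-03, -9.99998134e-01]]), 'wrist_force': array([ 0.52298577, -0.20669483,  0.49900178]), 'moment': array([ 0.01878436,  0.03397177, -0.01376926]), 'gripper_force': 0.0, 'gripper_width': 1.0040386206770455}
```

View pics/scene0.png

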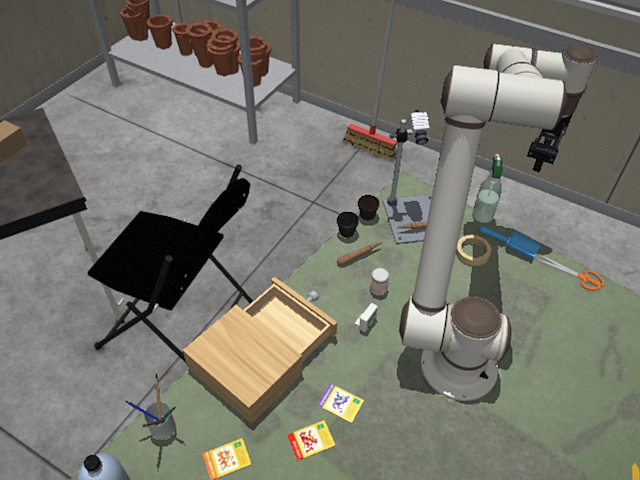

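View pics/top0.png

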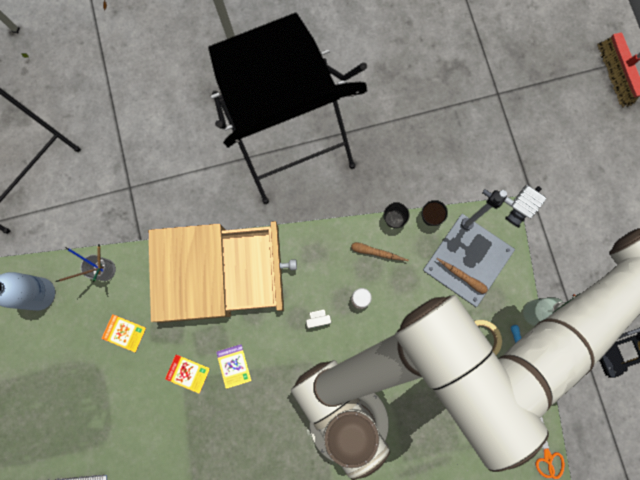

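The top view shows the plate with the checked dibber around (463,275), the next dibber around (378,253), the pots at (396,215) and (434,212), and the drawer interior around (248,270). The camera is at about (528,203).

```bash
python3 - <<'E'
from h import *
P=np.load('pics/top0.npy'); im=cv2.imread('pics/top0.png'); hsv=cv2.cvtColor(im,cv2.COLOR_BGR2HSV)
def q(n,l):
    for u,v in l: print(n,(u,v),np.round(P[v,u],3))
q('plate',[(464,219),(512,250),(475,302),(427,269)])
q('floor',[(232,270),(248,240),(248,270),(248,300),(265,270)])
q('front',[(277,230),(277,306),(280,268)]); q('cabtop',[(155,230),(220,228),(225,315),(155,320)])
q('knob',[(291,266)]);q('jar',[(361,299)]);q('white',[(318,318)]);q('bottle',[(546,310)]);q('pots',[(396,215),(434,212)])
for n,(a,b,c,d) in dict(chk=(430,252,500,300),nxt=(345,236,415,270)).items():
    S=P[b:d,a:c].reshape(-1,3); col=im[b:d,a:c].reshape(-1,3).astype(int)
    m=(col[:,2]-col[:,0]>30)&(S[:,2]<.06)
    X=S[m]; ctr=X[:,:2].mean(0); w,V=np.linalg.eigh(np.cov(X[:,:2].T)); ax=V[:,1]; t=(X[:,:2]-ctr)@ax; r=(X[:,:2]-ctr)@V[:,0]
    print(n,m.sum(),ctr,ax,t.min(),t.max(),'mid',ctr+ax*(t.min()+t.max())/2,'zmax',np.percentile(X[:,2],95))
    for lo in np.linspace(t.min(),t.max(),9)[:-1]:
        k=(t>=lo)&(t<lo+.0205); print(round(lo,3),np.round([r[k].min(),r[k].max(),X[k,2].max()],4))
S=np.load('pics/scene0.npy')
# camera points from both
for nm,Q in(('top',P),('scene',S)):
    k=(Q[...,2]>.22)&(Q[...,2]<.36)&(Q[...,0]>.5)&(Q[...,1]<-.15)&(Q[...,1]>-.6)
    v,u=np.nonzero(k); print(nm,k.sum(),(u.min(),u.max(),v.min(),v.max()) if k.any() else 0)
c=cv2.resize(im[180:310,340:560],None,fx=3.6,fy=3.6,interpolation=cv2.INTER_CUBIC)
s=cv2.resize(cv2.imread('pics/scene0.png')[100:250,330:450],None,fx=3.12,fy=3.12,interpolation=cv2.INTER_CUBIC)
cv2.imwrite('pics/c1.png',c)
E
```

```text
plate (464, 219) [ 0.525 -0.304  0.029]
plate (512, 250) [ 0.447 -0.435  0.001]
plate (475, 302) [ 0.307 -0.329  0.009]
plate (427, 269) [ 0.393 -0.206  0.01 ]
floor (232, 270) [0.386 0.31  0.025]
floor (248, 240) [0.467 0.271 0.023]
floor (248, 270) [0.387 0.269 0.019]
floor (248, 300) [0.308 0.265 0.025]
floor (265, 270) [0.387 0.223 0.024]
front (277, 230) [0.488 0.19  0.055]
front (277, 306) [0.29  0.184 0.079]
front (280, 268) [0.39  0.181 0.045]
cabtop (155, 230) [0.483 0.502 0.08 ]
cabtop (220, 228) [0.487 0.333 0.086]
cabtop (225, 315) [0.267 0.314 0.079]
cabtop (155, 320) [0.253 0.489 0.08 ]
knob (291, 266) [0.394 0.152 0.058]
jar (361, 299) [ 0.309 -0.027  0.07 ]
white (318, 318) [0.261 0.081 0.055]
bottle (546, 310) [ 0.28  -0.46   0.149]
pots (396, 215) [ 0.541 -0.127  0.002]
pots (434, 212) [ 0.54  -0.222  0.046]
chk 355 [ 0.36806125 -0.30259102] [0.56121178 0.82767224] -0.06208978119699908 0.09024852815558562 mid [ 0.37596276 -0.29093791] zmax 0.03825384642566867
-0.062 [-0.0112  0.0106  0.0398]
-0.043 [-0.0121  0.0115  0.0396]
-0.024 [-0.0105  0.0096  0.0399]
-0.005 [-0.0083  0.0086  0.0413]
0.014 [-0.0093  0.0075  0.0413]
0.033 [-0.0076  0.0066  0.0424]
0.052 [-0.0054  0.0053  0.042 ]
0.071 [-0.0035  0.0022  0.0372]
nxt 382 [ 0.4380728  -0.06658693] [0.25866367 0.96596745] -0.08957440431745595 0.06512117976658656 mid [ 0.43491021 -0.07839744] zmax 0.03034525633405709
-0.09 [-0.0081  0.0037  0.0306]
-0.07 [-0.0109  0.0067  0.0312]
-0.051 [-0.0084  0.0072  0.0358]
-0.032 [-0.0092  0.0086  0.0358]
-0.012 [-0.0128  0.0082  0.0352]
0.007 [-0.0155  0.0117  0.0351]
0.026 [-0.0134  0.0116  0.0317]
0.046 [-0.014   0.0114  0.0309]
top 788 (np.int64(482), np.int64(545), np.int64(185), np.int64(209))
scene 501 (np.int64(390), np.int64(427), np.int64(110), np.int64(154))
```

View pics/c1.png

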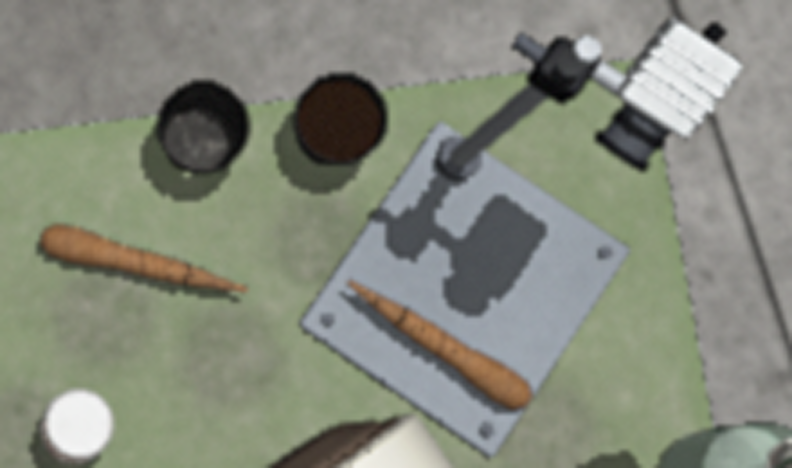

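The crop confirms both taper directions: the next dibber's tip is at crop (243,290), and the checked dibber's tip is at (350,285) with its butt at (520,395). The plate corners are at crop (441,124), (628,246), (491,456) and (302,324). The lens faces down-left in the picture, at about (622,150).

```bash
python3 - <<'E'
from h import *
im=cv2.imread('pics/top0.png'); P=np.load('pics/top0.npy')
T=np.array([[0.007,-0.985,0.17,0.218],[-1,-0.004,0.018,0.038],[-0.017,-0.17,-0.985,1.467]])
c=cap('top'); T=np.array(c['extrinsics']); f=240/np.tan(np.radians(c['vertical_fov'])/2)
def ray(u,v,z):
    d=T[:3,:3]@[(u-c['cx'])/f,(v-c['cy'])/f,1]; o=T[:3,3]; return o+d*(z-o[2])/d[2]
cr=[(441,124),(628,246),(491,456),(302,324)]
C=np.array([ray(340+a/3.6,180+b/3.6,.008) for a,b in cr]); print(np.round(C,4))
print('edges',[round(float(np.linalg.norm(C[i]-C[(i+1)%4])),3) for i in range(4)])
dx=(C[1]-C[2])+(C[0]-C[3]); dx/=np.linalg.norm(dx); dy=np.array([-dx[1],dx[0],0])
ctr=C.mean(0); O=ctr+.025*dx; print('plate ctr',ctr,'stand x',dx,'yaw',np.degrees(np.arctan2(dx[1],dx[0])),'post',O+.05*dx+.058*dy)
# dibber ends in top view
for n,tip,butt,z in(('chk',(349,284),(524,399),.019),('nxt',(245,291),(42,238),.011)):
    a=ray(340+tip[0]/3.6,180+tip[1]/3.6,z);b=ray(340+butt[0]/3.6,180+butt[1]/3.6,z);d=a-b
    print(n,'len',np.linalg.norm(d),'ctr',(a+b)/2,'tip yaw',np.degrees(np.arctan2(d[1],d[0])))
# camera cloud in stand frame
Q=np.load('pics/scene0.npy')
for nm,Z in(('top',P),('scene',Q)):
    k=(Z[...,2]>.2)&(Z[...,2]<.36)&(Z[...,0]>.4)&(Z[...,1]<-.15)&(Z[...,1]>-.55)
    X=Z[k]-O; L=np.stack([X@dx,X@dy,Z[k][:,2]],-1)
    # camera-tilt coords: cx along camera x (up-back)
    e=np.radians(25); ax=np.cos(e)*L[:,0]+np.sin(e)*(L[:,2]-.27); az=-np.sin(e)*L[:,0]+np.cos(e)*(L[:,2]-.27)
    print(nm,len(L))
    for p in (2,10,30,50,70,90,98): print(p,np.round(np.percentile(np.c_[L,ax,az],p,axis=0),3))
    np.save('pics/L_%s.npy'%nm,np.c_[L,ax,az,np.argwhere(k)])
# drawer corners
for n,u,v,z in(('wall far in',271,234,.063),('wall near in',271,304,.063),('cab edge far',221,226,.085),('cab edge near',225,317,.085),('cab near left',153,323,.085),('cab far left',149,228,.085)): print(n,np.round(ray(u,v,z),3))
d=cv2.resize(im[205:340,140:310],None,fx=4,fy=4,interpolation=cv2.INTER_CUBIC)
cv2.imwrite('pics/c2.png',d)
s=cv2.resize(cv2.imread('pics/scene0.png')[100:165,380:440],None,fx=9,fy=9,interpolation=cv2.INTER_CUBIC); cv2.imwrite('pics/c3.png',s)
E
```

```text
[[ 0.5419 -0.3049  0.008 ]
 [ 0.4499 -0.4395  0.008 ]
 [ 0.2947 -0.3324  0.008 ]
 [ 0.3907 -0.1975  0.008 ]]
edges [0.163, 0.189, 0.166, 0.185]
plate ctr [ 0.419322  -0.3185936  0.008    ] stand x [ 0.81907729 -0.57368319  0.        ] yaw -35.00746701622059 post [ 0.51402642 -0.31411336  0.008     ]
chk len 0.14980084660286383 ctr [ 0.37727305 -0.29296029  0.019     ] tip yaw 56.03799629103123
nxt len 0.15471624156211208 ctr [ 0.43422693 -0.08080174  0.011     ] tip yaw -104.62624728586323
top 1345
2 [ 0.028 -0.021  0.226  0.022 -0.059]
10 [ 0.037 -0.013  0.283  0.037 -0.009]
30 [0.047 0.    0.293 0.054 0.001]
50 [0.057 0.013 0.305 0.067 0.007]
70 [0.073 0.029 0.316 0.084 0.009]
90 [0.093 0.066 0.323 0.106 0.013]
98 [0.108 0.083 0.337 0.115 0.04 ]
scene 872
2 [ 0.027 -0.021  0.212  0.017 -0.072]
10 [ 0.035 -0.012  0.259  0.029 -0.03 ]
30 [ 0.044  0.004  0.285  0.045 -0.006]
50 [0.051 0.019 0.296 0.059 0.002]
70 [0.064 0.053 0.309 0.073 0.007]
90 [0.087 0.066 0.321 0.098 0.013]
98 [0.102 0.081 0.332 0.111 0.036]
wall far in [0.476 0.205 0.063]
wall near in [0.296 0.201 0.063]
cab edge far [0.493 0.331 0.085]
cab edge near [0.262 0.312 0.085]
cab near left [0.246 0.492 0.085]
cab far left [0.487 0.517 0.085]
```

View pics/c2.png

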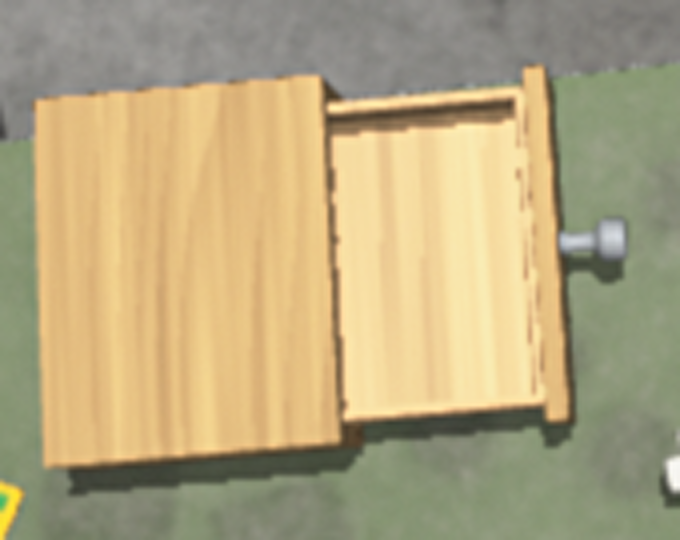

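The crop shows the drawer front wall running (548,68)→(570,420), the drawer's side walls at rows 100 and 410, and the cabinet edge at (325,75)→(345,440). Next I need the bottle height and the drawer axes, and a sharper fix on the lens.

```bash
python3 - <<'E'
from h import *
Q=np.load('pics/scene0.npy');P=np.load('pics/top0.npy')
for n,Z in(('s',Q),('t',P)):
    k=(abs(Z[...,0]-.28)<.07)&(abs(Z[...,1]+.46)<.07)&(Z[...,2]>.03); X=Z[k]; print(n,'bottle',k.sum(),X.min(0),X.max(0))
# front wall top & cabinet from both clouds
X=np.concatenate([Q.reshape(-1,3),P.reshape(-1,3)])
k=(abs(X[:,2]-.085)<.006)&(X[:,0]>.2)&(X[:,0]<.55)&(X[:,1]>.28)&(X[:,1]<.56)
r=cv2.minAreaRect(X[k][:,:2].astype(np.float32)); print('cabtop',np.median(X[k][:,2]),r,cv2.boxPoints(r).tolist())
k=(abs(X[:,2]-.073)<.008)&(X[:,0]>.25)&(X[:,0]<.53)&(X[:,1]>.165)&(X[:,1]<.22)
r=cv2.minAreaRect(X[k][:,:2].astype(np.float32)); print('front',k.sum(),np.median(X[k][:,2]),r,cv2.boxPoints(r).tolist())
k=(abs(X[:,2]-.022)<.008)&(X[:,0]>.27)&(X[:,0]<.5)&(X[:,1]>.2)&(X[:,1]<.33); print('floor',k.sum(),np.median(X[k],0))
r=cv2.minAreaRect(X[k][:,:2].astype(np.float32)); print(r)
# lens: lateral of camera at body/barrel
for n in('top','scene'):
    L=np.load('pics/L_%s.npy'%n); k=(L[:,1]<.04)&(L[:,2]>.2); L=L[k]
    for a in np.arange(.01,.12,.01):
        m=(L[:,3]>=a)&(L[:,3]<a+.01)
        if m.sum()>3: print(n,round(a,2),m.sum(),np.round([L[m,1].min(),L[m,1].max(),L[m,4].min(),L[m,4].max()],3))
E
```

```text
s bottle 1871 [ 0.2101167  -0.52999622  0.03026364] [ 0.34998832 -0.39007545  0.62391601]
t bottle 2390 [ 0.21058715 -0.52934158  0.03017923] [ 0.34998238 -0.39002803  0.6278825 ]
cabtop 0.08471347822459718 ((0.3757079839706421, 0.4155617356300354), (0.2394648790359497, 0.18907886743545532), 5.076098918914795) [[0.24808038771152496, 0.49913662672042847], [0.26480984687805176, 0.3107993006706238], [0.5033355951309204, 0.33198684453964233], [0.4866061210632324, 0.520324170589447]]
front 1030 0.07115705879255729 ((0.39464879035949707, 0.19806087017059326), (0.23009048402309418, 0.04890065640211105), 1.429455041885376) [[0.2790294289588928, 0.21963365375995636], [0.28024929761886597, 0.17074821889400482], [0.5102681517601013, 0.17648808658123016], [0.5090482831001282, 0.2253735214471817]]
floor 5296 [0.3901967  0.26040714 0.02188063]
((0.3823566734790802, 0.26513200998306274), (0.21949893236160278, 0.13111236691474915), 1.564116358757019)
top 0.02 14 [-0.018  0.018 -0.011  0.007]
top 0.03 81 [-0.015  0.019 -0.014  0.009]
top 0.04 72 [-0.015  0.018 -0.01   0.006]
top 0.05 85 [-0.022  0.039 -0.014  0.013]
top 0.06 146 [-0.024  0.039 -0.013  0.015]
top 0.07 122 [-0.023  0.026 -0.032  0.017]
top 0.08 122 [-0.022  0.026 -0.027  0.015]
top 0.09 122 [-0.024  0.026 -0.035  0.017]
top 0.1 128 [-0.023  0.026 -0.033  0.02 ]
top 0.11 67 [-0.021  0.025 -0.029  0.014]
scene 0.02 54 [-0.017  0.017 -0.034  0.012]
scene 0.03 36 [-0.017  0.017 -0.033  0.01 ]
scene 0.04 40 [-0.012  0.019 -0.02   0.006]
scene 0.05 77 [-0.02   0.036 -0.03   0.012]
scene 0.06 80 [-0.023  0.037 -0.034  0.017]
scene 0.07 62 [-0.024  0.026 -0.027  0.02 ]
scene 0.08 64 [-0.024  0.026 -0.036  0.017]
scene 0.09 69 [-0.024  0.026 -0.036  0.019]
scene 0.1 56 [-0.025  0.025 -0.042  0.015]
scene 0.11 14 [-0.022  0.021 -0.002  0.01 ]
```

>>> drive_tool(
  moves=[
    {"delta_pos": [0,0,-55],"turn": -0.161},
    {"delta_pos": [0,0,-52],"turn": -0.161},
    {"delta_pos": [0,0,0],"turn": -0.161},
    {"delta_pos": [0,0,0],"turn": -0.161},
    {"delta_pos": [-40,28,0]},
    {"delta_pos": [-40,28,0]},
    {"delta_pos": [-40,28,0]},
    {"delta_pos": [-35,26,0]},
    {"delta_pos": [-47,-15,0]},
    {"delta_pos": [-47,-15,0]},
    {"delta_pos": [-47,-16,0]},
    {"delta_pos": [-47,-16,0]},
  ],
)

```text
invalid input
```

```bash
cat >> h.py <<'E'
def goto(tgt,yaw):
    """print remaining tool-frame shift (mm) to tgt (tool turned first) and turn (rad, tool z)"""
    s=monitor.sense(); R=np.array(s['ee_rot']); y0=np.arctan2(R[1,0],R[0,0]); dy=(np.radians(yaw)-y0+np.pi)%(2*np.pi)-np.pi
    a=np.radians(yaw); X=np.array([np.cos(a),np.sin(a),0]); Y=np.array([np.sin(a),-np.cos(a),0]); d=np.array(tgt)-s['tcp_pos']
    print('t',round(s['time_s'],2),'tcp',np.round(s['tcp_pos'],4),'yaw',round(np.degrees(y0),2),'F',np.round(s['wrist_force'],1),'w',round(s['gripper_width'],3),'gf',round(s['gripper_force'],1))
    print('turn',round(-dy,4),'shift mm (after turn)',np.round(1000*np.array([d@X,d@Y,-d[2]]),1),'z-axis',np.round(R[:,2],3),'j',np.round(s['joints'],1))
E
python3 - <<'E'
from h import *
goto((.3568,-.2787,.2),-124)
c=cap('wrist','w1.png'); print(c['vertical_fov'],c['cx'],c['cy'],np.round(c['extrinsics'],3).tolist())
E
```

```text
t 0.15 tcp [ 0.2047 -0.5901  0.2217] yaw -160.88 F [ 0.2 -0.4  0.1] w 1.0 gf 0.0
turn -0.6437 shift mm (after turn) [-343.2   48.    21.7] z-axis [-0.001  0.002 -1.   ] j [-56.1  22.1   0.4  -0.  -68.4 -14.8]
65.70646984690485 321.29936005823 235.7620258106252 [[-0.328, 0.906, 0.266, 0.131], [0.945, 0.315, 0.094, -0.616], [0.001, 0.282, -0.96, 0.386], [0.0, 0.0, 0.0, 1.0]]
```

View pics/w1.png

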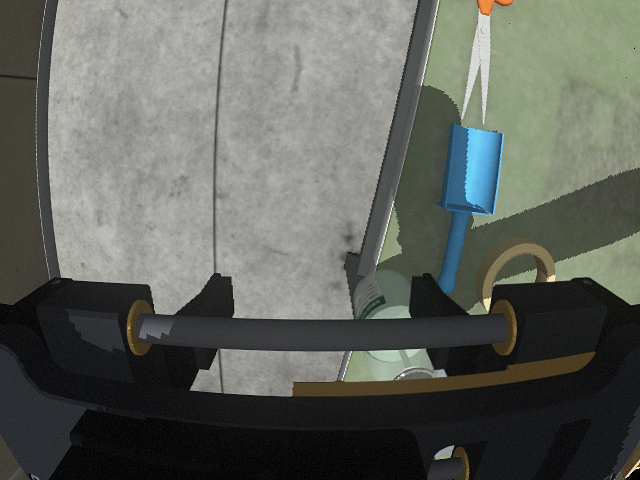

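The wrist picture shows the bottle's top at about (380,310), just inside the open fingers, so lifting first is right. The move was refused, probably because each row needs all the keys.

>>> drive_tool(
  moves=[
    {"delta_pos": [0,0,-55],"turn": -0.161,"claw": 1},
    {"delta_pos": [0,0,-52],"turn": -0.161,"claw": 1},
    {"delta_pos": [0,0,0],"turn": -0.161,"claw": 1},
    {"delta_pos": [0,0,0],"turn": -0.161,"claw": 1},
    {"delta_pos": [-40,28,0],"turn": 0,"claw": 1},
    {"delta_pos": [-40,28,0],"turn": 0,"claw": 1},
    {"delta_pos": [-40,28,0],"turn": 0,"claw": 1},
    {"delta_pos": [-35,26,0],"turn": 0,"claw": 1},
    {"delta_pos": [-47,-15,0],"turn": 0,"claw": 1},
    {"delta_pos": [-47,-15,0],"turn": 0,"claw": 1},
    {"delta_pos": [-47,-16,0],"turn": 0,"claw": 1},
    {"delta_pos": [-47,-16,0],"turn": 0,"claw": 1},
  ],
)

```text
time_s: 1.7
tcp_pos: [0.3576, -0.2779, 0.3297]
ee_rot: [[-0.559, -0.829, 0.001], [-0.829, 0.559, -0.0], [-0.0, -0.001, -1.0]]
wrist_force: [0.9, -0.4, -0.8]
gripper_width: 1.0
gripper_force: 0.0
```

```bash
python3 - <<'E'
from h import *
goto((.3568,-.2787,.2),-124)
E
```

```text
t 1.7 tcp [ 0.3576 -0.2779  0.3297] yaw -123.97 F [ 0.9 -0.4 -0.8] w 1.0 gf 0.0
turn 0.0006 shift mm (after turn) [  1.1   0.2 129.7] z-axis [ 0.001 -0.    -1.   ] j [-17.2   1.1 -11.1  -0.  -77.8 -16.8]
```

```bash
cat >> h.py <<'E'
def wcloud(c):
    h,w=c['range_z'].shape; f=h/2/np.tan(np.radians(c['vertical_fov'])/2)
    v,u=np.mgrid[:h,:w].astype(float); x=u-c['cx'];y=v-c['cy']; r=np.hypot(x,y)+1e-9; t=np.tan(r/f); z=c['range_z']
    p=np.stack([x/r*t*z,y/r*t*z,z],-1); T=np.array(c['extrinsics']); P=p@T[:3,:3].T+T[:3,3]; P[z==0]=np.nan
    return P
def dib(P,img,near,rad,zlo,zhi):
    col=img.astype(int); k=(col[...,0]-col[...,2]>30)&(np.hypot(P[...,0]-near[0],P[...,1]-near[1])<rad)&(P[...,2]>zlo)&(P[...,2]<zhi)
    X=P[k]
    if len(X)<30: print('few',len(X)); return
    m=X.mean(0); U,S,V=np.linalg.svd(X-m,full_matrices=False); a=V[0]; t=(X-m)@a
    print('n',len(X),'ctr',np.round(m+a*(t.min()+t.max())/2,4),'ax',np.round(a,3),'len',round(float(np.ptp(t)),4),'yaw',round(np.degrees(np.arctan2(a[1],a[0])),1),'elev',round(np.degrees(np.arcsin(a[2])),1),'z',np.round(np.nanpercentile(X[:,2],[3,50,97]),4))
    return X
E
python3 - <<'E'
from h import *
c=cap('wrist','w2.png');P=wcloud(c)
dib(P,c['color'],(.377,-.293),.1,.012,.06)
c=cap('top');dib(cloud(c),c['color'],(.377,-.293),.1,.012,.06)
E
```

```text
n 1542 ctr [ 0.3776 -0.2944  0.0346] ax [0.553 0.833 0.014] len 0.1554 yaw 56.4 elev 0.8 z [0.0293 0.0347 0.0377]
n 82 ctr [ 0.3825 -0.2818  0.033 ] ax [-0.603 -0.796 -0.046] len 0.0352 yaw -127.1 elev -2.6 z [0.0271 0.0331 0.0383]
```

View pics/w2.png

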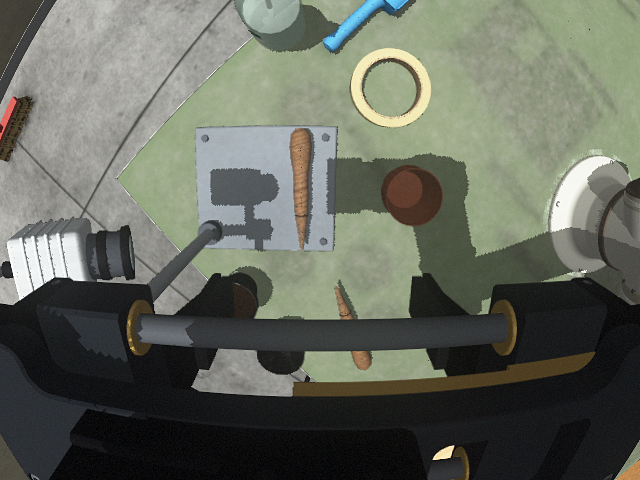

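The wrist view shows the dibber from (302,130) to (302,248) on the plate, with the lens at (130,253). There is also a clay pot at (412,195), close to the plate on the robot's side, which the arm had been hiding.

```bash
python3 - <<'E'
from h import *
c=cap('wrist');P=wcloud(c); np.save('pics/w2.npy',P)
O=np.array([.4398,-.3329,0]);dx=np.array([.8192,-.5736,0]);dy=np.array([.5736,.8192,0])
def st(X): return np.stack([(X-O)@dx,(X-O)@dy,X[...,2]],-1)
S=P[155:235,375:450].reshape(-1,3); X=S[S[:,2]>.02]; print('pot world',X.min(0),X.max(0)); L=st(X); print('stand',L.min(0),L.max(0))
print('rim',np.round(P[[165,195,222,195],[412,384,412,438]],3))
print('plate',np.round(st(P[[130,130,245],[200,333,330]]),3),'lens',np.round(st(P[[230,253,275],[128,131,128]]),3))
E
```

```text
pot world [ 0.2337483  -0.25552011  0.02576757] [ 0.30088662 -0.18779026  0.08579896]
stand [-0.23943868 -0.04216369  0.02576757] [-0.17079143  0.02554988  0.08579896]
rim [[ 0.25  -0.251  0.068]
 [ 0.297 -0.239  0.072]
 [ 0.285 -0.195  0.077]
 [ 0.24  -0.203  0.068]]
plate [[ 0.064 -0.079  0.01 ]
 [-0.112 -0.078  0.01 ]
 [-0.112  0.076  0.01 ]] lens [[ 0.028 -0.017  0.282]
 [ 0.028 -0.001  0.281]
 [ 0.031  0.013  0.284]]
```

```bash
python3 - <<'E'
from h import *
P=np.load('pics/w2.npy')
def rep(n,P):
    X=P.reshape(-1,3); k=(np.hypot(X[:,0]-.268,X[:,1]+.222)<.05)&(X[:,2]>.03)&(X[:,2]<.12); X=X[k]
    if len(X)<20: print(n,len(X)); return
    print(n,len(X),np.round(np.percentile(X[:,2],[50,75,90,97]),4),'rim circle',cv2.minEnclosingCircle(X[X[:,2]>np.percentile(X[:,2],60)][:,:2].astype(np.float32)))
rep('wrist',P)
for n in('top','scene'): rep(n,cloud(cap(n)))
# wrist calibration check: table and plate height
X=P.reshape(-1,3); k=(abs(X[:,0]-.42)<.05)&(abs(X[:,1]+.15)<.03); print('table z',np.nanmedian(X[k][:,2]))
E
```

```text
wrist 2074 [0.0606 0.0731 0.0824 0.0841] rim circle ((0.26698628067970276, -0.22186478972434998), 0.034546442329883575)
top 129 [0.0628 0.0744 0.0805 0.0841] rim circle ((0.26362740993499756, -0.23569747805595398), 0.02856719307601452)
scene 267 [0.0594 0.07   0.0779 0.082 ] rim circle ((0.2736201882362366, -0.21540647745132446), 0.037948332726955414)
table z 0.0017650050782878346
```

>>> drive_tool(
  moves=[
    {"delta_pos": [8,-9,0],"turn": 0.0,"claw": 1},
    {"delta_pos": [0,0,55],"turn": 0,"claw": 1},
    {"delta_pos": [0,0,55],"turn": 0,"claw": 1},
    {"delta_pos": [0,0,55],"turn": 0,"claw": 1},
    {"delta_pos": [0,0,50],"turn": 0,"claw": 1},
    {"delta_pos": [0,0,45],"turn": 0,"claw": 1},
    {"delta_pos": [0,0,30],"turn": 0,"claw": 1},
    {"delta_pos": [0,0,15],"turn": 0,"claw": 1},
    {"delta_pos": [0,0,0],"turn": 0,"claw": 1},
  ],
)

```text
time_s: 3.08
tcp_pos: [0.3584, -0.2918, 0.0235]
ee_rot: [[-0.561, -0.828, -0.003], [-0.828, 0.561, 0.001], [0.001, 0.003, -1.0]]
wrist_force: [-0.2, -0.4, 0.3]
gripper_width: 1.003
gripper_force: 0.0
```

```bash
python3 - <<'E'
from h import *
goto((.3604,-.2895,.018),-124)
c=cap('wrist');P=wcloud(c)
dib(P,c['color'],(.377,-.293),.1,.012,.06)
E
```

```text
t 3.08 tcp [ 0.3584 -0.2918  0.0235] yaw -124.1 F [-0.2 -0.4  0.3] w 1.003 gf 0.0
turn -0.0017 shift mm (after turn) [-3.1 -0.3  5.5] z-axis [-0.003  0.001 -1.   ] j [-18.9  21.6 -35.9   0.  -32.6 -15.2]
n 8099 ctr [ 0.3689 -0.3071  0.0349] ax [0.562 0.827 0.029] len 0.1247 yaw 55.8 elev 1.7 z [0.0284 0.0349 0.0374]
```

>>> drive_tool(
  moves=[
    {"delta_pos": [0,0,5],"turn": 0,"claw": 1},
    {"delta_pos": [0,0,0],"turn": 0,"claw": 0.5},
    {"delta_pos": [0,0,0],"turn": 0,"claw": 0.3},
    {"delta_pos": [0,0,0],"turn": 0,"claw": 0},
    {"delta_pos": [0,0,0],"turn": 0,"claw": 0},
    {"delta_pos": [0,0,0],"turn": 0,"claw": 0},
    {"delta_pos": [0,0,0],"turn": 0,"claw": 0},
    {"delta_pos": [0,0,0],"turn": 0,"claw": 0},
  ],
)

```text
time_s: 4.12
tcp_pos: [0.3597, -0.2909, 0.0196]
ee_rot: [[-0.559, -0.829, 0.0], [-0.829, 0.559, -0.0], [-0.0, -0.0, -1.0]]
wrist_force: [0.8, 0.2, 0.3]
gripper_width: 0.287
gripper_force: 0.1
```

```bash
python3 - <<'E'
from h import *
goto((.3604,-.2895,.018),-124)
E
```

```text
t 4.12 tcp [ 0.3597 -0.2909  0.0196] yaw -123.98 F [0.8 0.2 0.3] w 0.287 gf 0.1
turn 0.0004 shift mm (after turn) [-1.5  0.2  1.6] z-axis [ 0. -0. -1.] j [-18.8  22.  -36.2   0.  -31.8 -15.2]
```

>>> drive_tool(
  moves=[
    {"delta_pos": [0,0,0],"turn": 0,"claw": 0},
    {"delta_pos": [0,0,0],"turn": 0,"claw": 0},
    {"delta_pos": [0,0,0],"turn": 0,"claw": 0},
    {"delta_pos": [0,0,0],"turn": 0,"claw": 0},
  ],
)

```text
time_s: 4.62
tcp_pos: [0.3597, -0.2909, 0.0196]
ee_rot: [[-0.559, -0.829, 0.0], [-0.829, 0.559, -0.0], [-0.0, -0.0, -1.0]]
wrist_force: [-0.2, -0.3, 1.0]
gripper_width: 0.192
gripper_force: 30.0
```

>>> drive_tool(
  moves=[
    {"delta_pos": [0,0,-15],"turn": 0,"claw": 0},
    {"delta_pos": [0,0,-45],"turn": 0,"claw": 0},
    {"delta_pos": [0,0,-55],"turn": 0,"claw": 0},
    {"delta_pos": [0,0,-55],"turn": 0,"claw": 0},
    {"delta_pos": [0,0,-50],"turn": 0,"claw": 0},
    {"delta_pos": [-45,22,0],"turn": 0,"claw": 0},
    {"delta_pos": [-45,22,0],"turn": 0,"claw": 0},
    {"delta_pos": [-45,22,0],"turn": 0,"claw": 0},
    {"delta_pos": [0,0,0],"turn": 0.178,"claw": 0},
    {"delta_pos": [0,0,0],"turn": 0.178,"claw": 0},
    {"delta_pos": [0,0,0],"turn": 0.178,"claw": 0},
    {"delta_pos": [0,0,0],"turn": 0.178,"claw": 0},
  ],
)

```text
time_s: 6.12
tcp_pos: [0.3799, -0.1419, 0.2392]
ee_rot: [[-0.966, -0.257, -0.001], [-0.257, 0.966, 0.0], [0.001, 0.001, -1.0]]
wrist_force: [0.1, -0.2, -0.5]
gripper_width: 0.185
gripper_force: 29.9
```

>>> drive_tool(
  moves=[
    {"delta_pos": [0,0,0],"turn": 0.176,"claw": 0},
    {"delta_pos": [-4,45,0],"turn": 0,"claw": 0},
    {"delta_pos": [-4,45,0],"turn": 0,"claw": 0},
    {"delta_pos": [-5,45,0],"turn": 0,"claw": 0},
    {"delta_pos": [-5,45,0],"turn": 0,"claw": 0},
    {"delta_pos": [-5,45,0],"turn": 0,"claw": 0},
    {"delta_pos": [-5,45,0],"turn": 0,"claw": 0},
    {"delta_pos": [-4,45,0],"turn": 0,"claw": 0},
    {"delta_pos": [-4,45,0],"turn": 0,"claw": 0},
    {"delta_pos": [-4,40,0],"turn": 0,"claw": 0},
    {"delta_pos": [0,0,0],"turn": 0,"claw": 0},
  ],
)

```text
time_s: 7.5
tcp_pos: [0.384, 0.2618, 0.2389]
ee_rot: [[-0.996, -0.092, -0.001], [-0.092, 0.996, -0.001], [0.001, -0.001, -1.0]]
wrist_force: [-0.7, -0.8, -0.8]
gripper_width: 0.191
gripper_force: 29.9
```

```bash
python3 - <<'E'
from h import *
goto((.3815,.2603,.035),-174.9)
c=cap('wrist','w3.png');P=wcloud(c); np.save('pics/w3.npy',P)
dib(P,c['color'],(.389,.26),.12,.20,.27)
X=P.reshape(-1,3)
for n,a,b in(('top wall',.062,.08),('floor',.012,.032)):
    k=(X[:,2]>a)&(X[:,2]<b)&(X[:,0]>.27)&(X[:,0]<.52)&(X[:,1]>.16)&(X[:,1]<.34); print(n,k.sum(),np.round(np.median(X[k],0),4),cv2.minAreaRect(X[k][:,:2].astype(np.float32)))
E
```

```text
t 7.5 tcp [0.384  0.2618 0.2389] yaw -174.7 F [-0.7 -0.8 -0.8] w 0.191 gf 29.9
turn 0.0036 shift mm (after turn) [  2.7  -1.3 203.9] z-axis [-0.001 -0.001 -1.   ] j [  54.4    5.5  -19.4   -0.   -65.2 -139.1]
n 9372 ctr [0.371  0.2605 0.2537] ax [0.996 0.084 0.031] len 0.1164 yaw 4.8 elev 1.8 z [0.2461 0.2539 0.2567]
top wall 5634 [0.3496 0.1912 0.0732] ((0.36839553713798523, 0.2494131624698639), (0.18436124920845032, 0.1452195793390274), 5.115678787231445)
floor 13779 [0.3617 0.2684 0.0238] ((0.38137704133987427, 0.26263993978500366), (0.21190622448921204, 0.14005573093891144), 5.425113201141357)
```

View pics/w3.png

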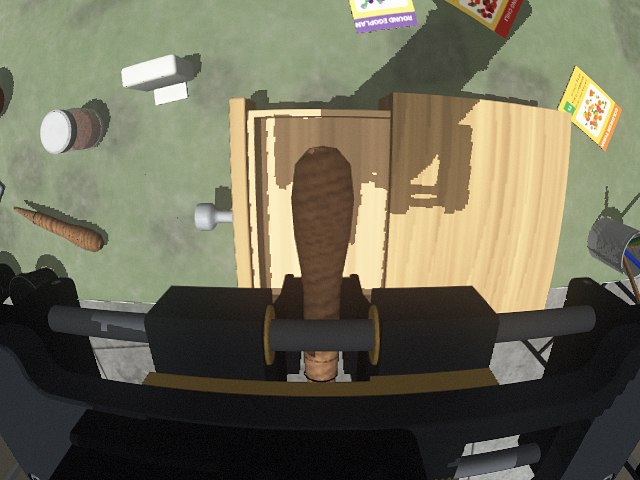

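The wrist view shows the dibber held level at (322,250), with the drawer interior between columns 258 and 390 and the near side wall at row 112.

```bash
python3 - <<'E'
from h import *
P=np.load('pics/w3.npy'); C=np.array([.3757,.4156]); o=np.array([np.sin(np.radians(5.08)),-np.cos(np.radians(5.08))]); y=np.array([o[1]*-1,o[0]])
for u in list(range(230,270,4))+[385,389,393,397]:
    p=P[190,u]; print(u,np.round(p,3),'t',round(float((p[:2]-C)@o),4))
for v in range(92,128,4): p=P[v,300]; print(v,np.round(p,3),'lat',round(float((p[:2]-C)@y),4))
E
```

```text
230 [0.38  0.159 0.002] t 0.2558
234 [0.366 0.181 0.077] t 0.2332
238 [0.366 0.184 0.074] t 0.23
242 [0.366 0.187 0.074] t 0.2264
246 [0.366 0.191 0.073] t 0.2227
250 [0.367 0.193 0.064] t 0.2209
254 [0.367 0.197 0.065] t 0.2168
258 [0.37  0.198 0.046] t 0.2163
262 [0.373 0.198 0.024] t 0.216
266 [0.373 0.203 0.023] t 0.2119
385 [0.361 0.326 0.023] t 0.088
389 [0.353 0.319 0.079] t 0.0941
393 [0.351 0.321 0.087] t 0.092
397 [0.351 0.325 0.087] t 0.0885
92 [0.268 0.228 0.004] lat -0.1242
96 [0.272 0.228 0.002] lat -0.1199
100 [0.276 0.229 0.003] lat -0.1156
104 [0.28  0.229 0.   ] lat -0.1114
108 [0.285 0.229 0.   ] lat -0.107
112 [0.292 0.234 0.065] lat -0.0996
116 [0.295 0.233 0.05 ] lat -0.0965
120 [0.298 0.232 0.023] lat -0.0934
124 [0.302 0.232 0.025] lat -0.0893
```

>>> drive_tool(
  moves=[
    {"delta_pos": [2,-15,0],"turn": 0.003,"claw": 0},
    {"delta_pos": [0,0,45],"turn": 0,"claw": 0},
    {"delta_pos": [0,0,50],"turn": 0,"claw": 0},
    {"delta_pos": [0,0,45],"turn": 0,"claw": 0},
    {"delta_pos": [0,0,30],"turn": 0,"claw": 0},
    {"delta_pos": [0,0,18],"turn": 0,"claw": 0},
    {"delta_pos": [0,0,8],"turn": 0,"claw": 0},
    {"delta_pos": [0,0,3],"turn": 0,"claw": 0},
    {"delta_pos": [0,0,0],"turn": 0,"claw": 0},
    {"delta_pos": [0,0,0],"turn": 0,"claw": 0},
  ],
)

```text
time_s: 8.8
tcp_pos: [0.384, 0.2451, 0.0413]
ee_rot: [[-0.996, -0.087, 0.001], [-0.087, 0.996, 0.001], [-0.001, 0.001, -1.0]]
wrist_force: [-0.8, -0.5, -0.9]
gripper_width: 0.19
gripper_force: 29.9
```

```bash
python3 - <<'E'
from h import *
goto((.3832,.2466,.0345),-174.9)
E
```

```text
t 8.8 tcp [0.384  0.2451 0.0413] yaw -175.03 F [-0.8 -0.5 -0.9] w 0.19 gf 29.9
turn -0.0022 shift mm (after turn) [0.7 1.5 6.8] z-axis [ 0.001  0.001 -1.   ] j [  53.1   19.2  -36.     0.   -34.7 -138.1]
```

>>> drive_tool(
  moves=[
    {"delta_pos": [0,1,4],"turn": 0,"claw": 0},
    {"delta_pos": [0,0,1.5],"turn": 0,"claw": 0},
    {"delta_pos": [0,0,0],"turn": 0,"claw": 0},
    {"delta_pos": [0,0,0],"turn": 0,"claw": 0},
  ],
)

```text
time_s: 9.3
tcp_pos: [0.3836, 0.2459, 0.035]
ee_rot: [[-0.996, -0.087, -0.0], [-0.087, 0.996, -0.0], [0.0, -0.0, -1.0]]
wrist_force: [0.1, -1.0, -0.1]
gripper_width: 0.192
gripper_force: 29.9
```

>>> drive_tool(
  moves=[
    {"delta_pos": [0,0,1],"turn": 0,"claw": 0},
    {"delta_pos": [0,0,0],"turn": 0,"claw": 0},
    {"delta_pos": [0,0,0.7],"turn": 0,"claw": 0},
    {"delta_pos": [0,0,0],"turn": 0,"claw": 0},
  ],
)

```text
time_s: 9.8
tcp_pos: [0.3837, 0.2458, 0.0335]
ee_rot: [[-0.996, -0.087, 0.0], [-0.087, 0.996, 0.0], [-0.0, 0.0, -1.0]]
wrist_force: [-1.0, -0.2, 2.8]
gripper_width: 0.187
gripper_force: 30.0
```

Contact came at the predicted height (2.8 N), so I'm releasing gently.

>>> drive_tool(
  moves=[
    {"delta_pos": [0,0,0.3],"turn": 0,"claw": 0},
    {"delta_pos": [0,0,0],"turn": 0,"claw": 0.25},
    {"delta_pos": [0,0,0],"turn": 0,"claw": 0.3},
    {"delta_pos": [0,0,0],"turn": 0,"claw": 0.45},
    {"delta_pos": [0,0,0],"turn": 0,"claw": 0.45},
    {"delta_pos": [0,0,0],"turn": 0,"claw": 0.45},
    {"delta_pos": [0,0,-10],"turn": 0,"claw": 0.45},
    {"delta_pos": [0,0,-35],"turn": 0,"claw": 0.45},
    {"delta_pos": [0,0,-50],"turn": 0,"claw": 0.45},
    {"delta_pos": [0,0,-50],"turn": 0,"claw": 0.6},
    {"delta_pos": [0,0,-50],"turn": 0,"claw": 1},
    {"delta_pos": [0,0,0],"turn": 0,"claw": 1},
  ],
)

```text
time_s: 11.3
tcp_pos: [0.3853, 0.2475, 0.2331]
ee_rot: [[-0.996, -0.087, 0.007], [-0.087, 0.996, 0.008], [-0.008, 0.007, -1.0]]
wrist_force: [0.3, -0.2, -0.3]
gripper_width: 0.704
gripper_force: 0.0
```

```bash
python3 - <<'E'
from h import *
goto((.434,-.081,.15),-104.6)
c=cap('wrist');P=wcloud(c); dib(P,c['color'],(.39,.247),.045,.03,.06)
c=cap('top'); P=cloud(c); dib(P,c['color'],(.434,-.08),.1,.012,.05)
E
```

```text
t 11.3 tcp [0.3853 0.2475 0.2331] yaw -175.0 F [ 0.3 -0.2 -0.3] w 0.704 gf 0.0
turn -1.2287 shift mm (after turn) [ 305.6 -129.9   83.1] z-axis [ 0.007  0.008 -1.   ] j [ 5.320e+01  4.700e+00 -2.120e+01  1.000e-01 -6.350e+01 -1.382e+02]
n 1683 ctr [0.3904 0.2463 0.0486] ax [0.997 0.079 0.021] len 0.0893 yaw 4.5 elev 1.2 z [0.0431 0.049  0.0516]
n 374 ctr [ 0.4345 -0.0791  0.0245] ax [-0.26  -0.965  0.014] len 0.1546 yaw -105.1 elev 0.8 z [0.017  0.0242 0.0321]
```

>>> drive_tool(
  moves=[
    {"delta_pos": [0,0,0],"turn": -0.1755,"claw": 0.7},
    {"delta_pos": [0,0,0],"turn": -0.1755,"claw": 0.7},
    {"delta_pos": [0,0,0],"turn": -0.1755,"claw": 0.7},
    {"delta_pos": [0,0,0],"turn": -0.1755,"claw": 0.7},
    {"delta_pos": [0,0,0],"turn": -0.1755,"claw": 0.7},
    {"delta_pos": [0,0,0],"turn": -0.1755,"claw": 0.7},
    {"delta_pos": [0,0,0],"turn": -0.1755,"claw": 0.7},
    {"delta_pos": [50,-21,0],"turn": 0,"claw": 0.7},
    {"delta_pos": [50,-21,0],"turn": 0,"claw": 0.7},
    {"delta_pos": [50,-22,0],"turn": 0,"claw": 0.7},
    {"delta_pos": [50,-22,0],"turn": 0,"claw": 0.7},
  ],
)

```text
time_s: 12.78
tcp_pos: [0.4153, 0.0286, 0.2267]
ee_rot: [[-0.252, -0.968, -0.003], [-0.968, 0.252, -0.001], [0.002, 0.003, -1.0]]
wrist_force: [1.7, 0.7, 0.3]
gripper_width: 0.701
gripper_force: 0.0
```

>>> drive_tool(
  moves=[
    {"delta_pos": [50,-22,0],"turn": 0,"claw": 0.7},
    {"delta_pos": [50,-22,20],"turn": 0,"claw": 0.7},
    {"delta_pos": [0,0,40],"turn": 0,"claw": 0.7},
    {"delta_pos": [0,0,20],"turn": 0,"claw": 0.7},
    {"delta_pos": [0,0,0],"turn": 0,"claw": 0.7},
  ],
)

```text
time_s: 13.4
tcp_pos: [0.4313, -0.0779, 0.1455]
ee_rot: [[-0.254, -0.967, -0.007], [-0.967, 0.254, -0.001], [0.003, 0.007, -1.0]]
wrist_force: [0.7, 0.2, -0.3]
gripper_width: 0.699
gripper_force: 0.0
```

```bash
python3 - <<'E'
from h import *
c=cap('wrist');P=wcloud(c); dib(P,c['color'],(.4345,-.08),.1,.012,.05)
goto((.4345,-.080,.004),-104.8)
E
```

```text
n 3552 ctr [ 0.4358 -0.0826  0.0266] ax [ 0.261  0.965 -0.007] len 0.1564 yaw 74.9 elev -0.4 z [0.0218 0.0269 0.0295]
t 13.45 tcp [ 0.4326 -0.0776  0.147 ] yaw -104.64 F [ 0.1 -0.2  1.2] w 0.697 gf 0.0
turn 0.0028 shift mm (after turn) [  1.9  -2.4 143. ] z-axis [-0.004 -0.001 -1.   ] j [ 11.2   8.5 -30.6   0.  -51.1 -25.8]
```

>>> drive_tool(
  moves=[
    {"delta_pos": [3,-3.5,30],"turn": 0,"claw": 0.7},
    {"delta_pos": [0,0,50],"turn": 0,"claw": 0.7},
    {"delta_pos": [0,0,35],"turn": 0,"claw": 0.7},
    {"delta_pos": [0,0,20],"turn": 0,"claw": 0.7},
    {"delta_pos": [0,0,5],"turn": 0,"claw": 0.7},
    {"delta_pos": [0,0,0],"turn": 0,"claw": 0.5},
    {"delta_pos": [0,0,0],"turn": 0,"claw": 0},
    {"delta_pos": [0,0,0],"turn": 0,"claw": 0},
    {"delta_pos": [0,0,0],"turn": 0,"claw": 0},
    {"delta_pos": [0,0,0],"turn": 0,"claw": 0},
    {"delta_pos": [0,0,0],"turn": 0,"claw": 0},
    {"delta_pos": [0,0,0],"turn": 0,"claw": 0},
  ],
)

```text
time_s: 14.95
tcp_pos: [0.4363, -0.0811, 0.0082]
ee_rot: [[-0.253, -0.968, 0.0], [-0.968, 0.253, -0.0], [-0.0, -0.0, -1.0]]
wrist_force: [0.1, 0.4, 3.4]
gripper_width: 0.195
gripper_force: 30.0
```

```bash
python3 - <<'E'
from h import *
goto((.4355,-.0815,.15),-104.8)
E
```

```text
t 14.95 tcp [ 0.4363 -0.0811  0.0082] yaw -104.64 F [0.1 0.4 3.4] w 0.195 gf 30.0
turn 0.0029 shift mm (after turn) [   0.6    0.6 -141.8] z-axis [ 0. -0. -1.] j [ 10.6  22.  -39.3   0.  -28.7 -25.2]
```

>>> drive_tool(
  moves=[
    {"delta_pos": [0,0,-20],"turn": 0,"claw": 0},
    {"delta_pos": [0,0,-55],"turn": 0,"claw": 0},
    {"delta_pos": [0,0,-60],"turn": 0,"claw": 0},
    {"delta_pos": [0,0,-55],"turn": -0.174,"claw": 0},
    {"delta_pos": [0,0,0],"turn": -0.174,"claw": 0},
    {"delta_pos": [0,0,0],"turn": -0.174,"claw": 0},
    {"delta_pos": [0,0,0],"turn": -0.174,"claw": 0},
    {"delta_pos": [0,0,0],"turn": -0.174,"claw": 0},
    {"delta_pos": [0,0,0],"turn": -0.174,"claw": 0},
    {"delta_pos": [0,0,0],"turn": -0.174,"claw": 0},
    {"delta_pos": [0,0,0],"turn": -0.174,"claw": 0},
    {"delta_pos": [0,0,0],"turn": -0.174,"claw": 0},
  ],
)

```text
time_s: 16.45
tcp_pos: [0.4358, -0.0811, 0.1976]
ee_rot: [[0.968, -0.252, -0.001], [-0.252, -0.968, 0.0], [-0.001, 0.0, -1.0]]
wrist_force: [0.5, -0.4, -0.8]
gripper_width: 0.193
gripper_force: 30.0
```

>>> drive_tool(
  moves=[
    {"delta_pos": [0,0,0],"turn": -0.174,"claw": 0},
    {"delta_pos": [0,0,0],"turn": -0.174,"claw": 0},
    {"delta_pos": [-4,-48,0],"turn": 0,"claw": 0},
    {"delta_pos": [-4,-48,0],"turn": 0,"claw": 0},
    {"delta_pos": [-4,-48,0],"turn": 0,"claw": 0},
    {"delta_pos": [-4,-48,0],"turn": 0,"claw": 0},
    {"delta_pos": [-4,-48,0],"turn": 0,"claw": 0},
    {"delta_pos": [-4,-48,0],"turn": 0,"claw": 0},
    {"delta_pos": [-4,-48,0],"turn": 0,"claw": 0},
  ],
)

```text
time_s: 17.58
tcp_pos: [0.3781, 0.2525, 0.1978]
ee_rot: [[0.996, 0.088, -0.0], [0.088, -0.996, -0.0], [-0.0, 0.0, -1.0]]
wrist_force: [0.6, -0.1, -0.6]
gripper_width: 0.194
gripper_force: 30.0
```

```bash
python3 - <<'E'
from h import *
goto((.2017,.4001,.12),5.08)
E
```

```text
t 17.57 tcp [0.3781 0.2525 0.1978] yaw 5.04 F [ 0.6 -0.1 -0.6] w 0.194 gf 30.0
turn -0.0007 shift mm (after turn) [-162.6 -162.6   77.8] z-axis [-0. -0. -1.] j [ 54.3   6.5 -24.5  -0.  -59.   40.7]
```

>>> drive_tool(
  moves=[
    {"delta_pos": [-41,-41,0],"turn": 0,"claw": 0},
    {"delta_pos": [-41,-41,0],"turn": 0,"claw": 0},
    {"delta_pos": [-41,-41,0],"turn": 0,"claw": 0},
    {"delta_pos": [-39,-39,20],"turn": 0,"claw": 0},
    {"delta_pos": [0,0,35],"turn": 0,"claw": 0},
    {"delta_pos": [0,0,23],"turn": 0,"claw": 0},
    {"delta_pos": [0,0,0],"turn": 0,"claw": 0},
  ],
)

```text
time_s: 18.45
tcp_pos: [0.2028, 0.3968, 0.1183]
ee_rot: [[0.996, 0.088, -0.001], [0.088, -0.996, -0.005], [-0.001, 0.005, -1.0]]
wrist_force: [-0.2, 0.1, 0.2]
gripper_width: 0.195
gripper_force: 30.0
```

```bash
python3 - <<'E'
from h import *
goto((.2017,.4001,.093),5.08)
c=cap('wrist');P=wcloud(c); X=dib(P,c['color'],(.2017,.4),.1,.105,.2)
c=cap('top'); P=cloud(c); dib(P,c['color'],(.2017,.4),.1,.105,.16)
c=cap('scene'); P=cloud(c); dib(P,c['color'],(.2017,.4),.1,.105,.16)
E
```

```text
t 18.45 tcp [0.2028 0.3968 0.1183] yaw 5.03 F [-0.2  0.1  0.2] w 0.195 gf 30.0
turn -0.0008 shift mm (after turn) [-0.8 -3.4 25.3] z-axis [-0.001 -0.005 -1.   ] j [ 83.9  11.3 -32.   -0.  -46.9  11.1]
n 5409 ctr [0.2217 0.3984 0.1377] ax [-0.997 -0.082  0.013] len 0.1203 yaw -175.3 elev 0.7 z [0.134  0.1373 0.1397]
n 217 ctr [0.2031 0.3988 0.1358] ax [-0.995 -0.095 -0.011] len 0.1564 yaw -174.6 elev -0.6 z [0.1274 0.1362 0.1413]
n 222 ctr [0.1567 0.3995 0.1348] ax [-0.993 -0.107 -0.042] len 0.0645 yaw -173.9 elev -2.4 z [0.1269 0.1348 0.1418]
```

>>> drive_tool(
  moves=[
    {"delta_pos": [0,-3,12],"turn": 0,"claw": 0},
    {"delta_pos": [0,0,10],"turn": 0,"claw": 0},
    {"delta_pos": [0,0,5],"turn": 0,"claw": 0},
    {"delta_pos": [0,0,4],"turn": 0,"claw": 0},
    {"delta_pos": [0,0,2],"turn": 0,"claw": 0},
  ],
)

```text
time_s: 19.23
tcp_pos: [0.2029, 0.4015, 0.0872]
ee_rot: [[0.996, 0.088, -0.0], [0.088, -0.996, 0.0], [-0.0, -0.0, -1.0]]
wrist_force: [-3.2, -1.6, 4.6]
gripper_width: 0.193
gripper_force: 30.0
```

```bash
python3 - <<'E'
from h import *
goto((.2017,.4001,.07),5.08)
c=cap('wrist');P=wcloud(c); X=dib(P,c['color'],(.2017,.4),.085,.075,.2)
c=cap('top'); P=cloud(c); dib(P,c['color'],(.195,.4),.085,.075,.16)
E
```

```text
t 19.23 tcp [0.2029 0.4015 0.0872] yaw 5.03 F [-3.2 -1.6  4.6] w 0.193 gf 30.0
turn -0.0009 shift mm (after turn) [-1.3  1.3 17.2] z-axis [-0.  0. -1.] j [ 84.   14.3 -33.9  -0.  -41.8  11. ]
n 22333 ctr [0.2402 0.4031 0.138 ] ax [-0.436 -0.059  0.898] len 0.1358 yaw -172.3 elev 63.9 z [0.0857 0.1002 0.1889]
n 462 ctr [0.2023 0.4012 0.0937] ax [-0.995 -0.076  0.069] len 0.1541 yaw -175.6 elev 4.0 z [0.0802 0.0884 0.1116]
```

>>> drive_tool(
  moves=[
    {"delta_pos": [0,0,4],"turn": 0,"claw": 0},
    {"delta_pos": [0,0,4],"turn": 0,"claw": 0},
    {"delta_pos": [0,0,2],"turn": 0,"claw": 0},
  ],
)

```text
time_s: 19.7
tcp_pos: [0.203, 0.4017, 0.077]
ee_rot: [[0.996, 0.088, 0.0], [0.088, -0.996, 0.001], [0.0, -0.001, -1.0]]
wrist_force: [-3.6, -0.0, 4.6]
gripper_width: 0.191
gripper_force: 30.0
```

>>> drive_tool(
  moves=[
    {"delta_pos": [0,0,4],"turn": 0,"claw": 0},
    {"delta_pos": [0,0,4],"turn": 0,"claw": 0},
    {"delta_pos": [0,0,0],"turn": 0,"claw": 0},
    {"delta_pos": [0,0,-30],"turn": 0,"claw": 0},
    {"delta_pos": [0,0,-50],"turn": 0,"claw": 0},
    {"delta_pos": [0,0,-50],"turn": 0,"claw": 0},
    {"delta_pos": [0,0,0],"turn": 0,"claw": 0},
    {"delta_pos": [0,0,0],"turn": 0,"claw": 0},
  ],
)

```text
time_s: 20.7
tcp_pos: [0.2027, 0.4002, 0.1979]
ee_rot: [[0.996, 0.087, -0.001], [0.087, -0.996, -0.002], [-0.001, 0.002, -1.0]]
wrist_force: [-0.4, -0.6, -0.7]
gripper_width: 0.195
gripper_force: 30.0
```

```bash
python3 - <<'E'
from h import *
goto((.2017,.4001,.2),5.08)
c=cap('wrist');P=wcloud(c); X=dib(P,c['color'],(.2017,.4),.1,.14,.27)
c=cap('top'); P=cloud(c); dib(P,c['color'],(.2017,.4),.1,.14,.25)
c=cap('scene','s2.png'); P=cloud(c); dib(P,c['color'],(.2017,.4),.1,.14,.25)
E
```

```text
t 20.7 tcp [0.2027 0.4002 0.1979] yaw 4.98 F [-0.4 -0.6 -0.7] w 0.195 gf 30.0
turn -0.0018 shift mm (after turn) [-1.1 -0.  -2.1] z-axis [-0.001 -0.002 -1.   ] j [ 84.    6.  -25.1  -0.1 -59.   11. ]
n 4013 ctr [0.2052 0.4004 0.2209] ax [-0.927 -0.081 -0.365] len 0.1431 yaw -175.0 elev -21.4 z [0.2022 0.2346 0.245 ]
n 193 ctr [0.1983 0.4    0.2147] ax [-0.917 -0.094 -0.387] len 0.1566 yaw -174.1 elev -22.8 z [0.1813 0.1962 0.2421]
n 259 ctr [0.1596 0.4008 0.196 ] ax [-0.915 -0.074 -0.397] len 0.0638 yaw -175.3 elev -23.4 z [0.1813 0.1961 0.2092]
```

>>> drive_tool(
  moves=[
    {"delta_pos": [-1,0,50],"turn": 0,"claw": 0},
    {"delta_pos": [0,0,45],"turn": 0,"claw": 0},
    {"delta_pos": [0,0,20],"turn": 0,"claw": 0},
    {"delta_pos": [0,0,8],"turn": 0,"claw": 0},
    {"delta_pos": [0,0,5],"turn": 0,"claw": 0},
    {"delta_pos": [0,0,4.5],"turn": 0,"claw": 0},
    {"delta_pos": [0,0,0],"turn": 0,"claw": 0},
    {"delta_pos": [0,0,0],"turn": 0,"claw": 0},
  ],
)

```text
time_s: 21.85
tcp_pos: [0.2022, 0.4019, 0.0672]
ee_rot: [[0.996, 0.088, 0.0], [0.088, -0.996, 0.002], [0.001, -0.002, -1.0]]
wrist_force: [-0.2, 0.6, 2.3]
gripper_width: 0.19
gripper_force: 30.0
```

>>> drive_tool(
  moves=[
    {"delta_pos": [0,0,-30],"turn": 0,"claw": 0},
    {"delta_pos": [0,0,-50],"turn": 0,"claw": 0},
    {"delta_pos": [0,0,-50],"turn": 0,"claw": 0},
    {"delta_pos": [0,0,0],"turn": 0,"claw": 0},
    {"delta_pos": [0,0,0],"turn": 0,"claw": 0},
  ],
)

```text
time_s: 22.48
tcp_pos: [0.2017, 0.4005, 0.1961]
ee_rot: [[0.996, 0.087, -0.001], [0.087, -0.996, -0.001], [-0.001, 0.0, -1.0]]
wrist_force: [0.0, -0.4, -0.5]
gripper_width: 0.195
gripper_force: 30.0
```

```bash
python3 - <<'E'
from h import *
goto((.2017,.4001,.2),5.08)
c=cap('wrist');P=wcloud(c); X=dib(P,c['color'],(.2017,.4),.1,.13,.27)
c=cap('top'); P=cloud(c); dib(P,c['color'],(.2017,.4),.1,.13,.25)
c=cap('scene'); P=cloud(c); dib(P,c['color'],(.2017,.4),.1,.13,.25)
E
```

```text
t 22.48 tcp [0.2017 0.4005 0.1961] yaw 4.99 F [ 0.  -0.4 -0.5] w 0.195 gf 30.0
turn -0.0015 shift mm (after turn) [-0.   0.4 -3.9] z-axis [-0.001 -0.001 -1.   ] j [ 84.1   6.  -25.4  -0.1 -58.6  10.9]
n 3823 ctr [0.2033 0.4006 0.2189] ax [-0.92  -0.08  -0.384] len 0.1437 yaw -175.0 elev -22.6 z [0.2005 0.234  0.2447]
n 185 ctr [0.1983 0.4005 0.2133] ax [-0.911 -0.093 -0.403] len 0.1564 yaw -174.2 elev -23.7 z [0.1807 0.1933 0.2423]
n 257 ctr [0.1588 0.4013 0.1933] ax [-0.905 -0.087 -0.415] len 0.0642 yaw -174.5 elev -24.5 z [0.1773 0.1938 0.2077]
```

>>> drive_tool(
  moves=[
    {"delta_pos": [0,0,50],"turn": 0,"claw": 0},
    {"delta_pos": [0,0,45],"turn": 0,"claw": 0},
    {"delta_pos": [0,0,20],"turn": 0,"claw": 0},
    {"delta_pos": [0,0,8],"turn": 0,"claw": 0},
    {"delta_pos": [0,0,5],"turn": 0,"claw": 0},
    {"delta_pos": [0,0,5],"turn": 0,"claw": 0},
    {"delta_pos": [0,0,0],"turn": 0,"claw": 0},
    {"delta_pos": [0,0,0],"turn": 0,"claw": 0},
  ],
)

```text
time_s: 23.62
tcp_pos: [0.2021, 0.402, 0.0642]
ee_rot: [[0.996, 0.088, 0.0], [0.088, -0.996, 0.002], [0.001, -0.002, -1.0]]
wrist_force: [-0.6, 0.8, 2.1]
gripper_width: 0.19
gripper_force: 30.0
```

>>> drive_tool(
  moves=[
    {"delta_pos": [0,0,-30],"turn": 0,"claw": 0},
    {"delta_pos": [0,0,-50],"turn": 0,"claw": 0},
    {"delta_pos": [0,0,-50],"turn": 0,"claw": 0},
    {"delta_pos": [0,0,0],"turn": 0,"claw": 0},
    {"delta_pos": [0,0,0],"turn": 0,"claw": 0},
  ],
)

```text
time_s: 24.25
tcp_pos: [0.2017, 0.4004, 0.193]
ee_rot: [[0.996, 0.087, -0.001], [0.087, -0.996, -0.001], [-0.001, 0.001, -1.0]]
wrist_force: [-0.4, -0.1, 0.2]
gripper_width: 0.193
gripper_force: 30.0
```

```bash
python3 - <<'E'
from h import *
goto((.2017,.4001,.2),5.08)
c=cap('wrist');P=wcloud(c); X=dib(P,c['color'],(.2017,.4),.1,.13,.27)
c=cap('top'); P=cloud(c); X=dib(P,c['color'],(.2017,.4),.1,.13,.25)
t=X[:,0].argsort(); print('tip pts',np.round(X[t[-4:]],4),'butt',np.round(X[t[:3]],4))
c=cap('scene'); P=cloud(c); dib(P,c['color'],(.2017,.4),.1,.13,.25)
E
```

```text
t 24.25 tcp [0.2017 0.4004 0.193 ] yaw 4.99 F [-0.4 -0.1  0.2] w 0.193 gf 30.0
turn -0.0016 shift mm (after turn) [-0.   0.3 -7. ] z-axis [-0.001 -0.001 -1.   ] j [ 84.1   6.2 -25.6  -0.1 -58.2  10.9]
n 3590 ctr [0.2007 0.4001 0.2151] ax [-0.901 -0.083 -0.425] len 0.1486 yaw -174.8 elev -25.2 z [0.1966 0.2334 0.2448]
n 180 ctr [0.1968 0.4002 0.2095] ax [-0.888 -0.093 -0.45 ] len 0.1545 yaw -174.0 elev -26.7 z [0.172  0.1868 0.2429]
tip pts [[0.2624 0.4081 0.2415]
 [0.2644 0.4071 0.2454]
 [0.2647 0.4064 0.2403]
 [0.2668 0.4084 0.2413]] butt [[0.1304 0.3944 0.1701]
 [0.1305 0.3964 0.1715]
 [0.1327 0.3901 0.1697]]
n 263 ctr [0.1599 0.401  0.1884] ax [-0.905 -0.068 -0.419] len 0.0627 yaw -175.7 elev -24.8 z [0.1729 0.1874 0.2023]
```

```bash
cat >> h.py <<'E'
def prof(P,img,tcp,yaw,n):
    a=np.radians(yaw); d=np.array([np.cos(a),np.sin(a)]); e=np.array([-d[1],d[0]])
    col=img.astype(int); R=P-tcp; s=R[...,0]*d[0]+R[...,1]*d[1]; l=R[...,0]*e[0]+R[...,1]*e[1]
    k=(col[...,0]-col[...,2]>25)&(abs(s)<.1)&(abs(l)<.025)&(abs(R[...,2])<.07)
    s,l,z=s[k]*1e3,l[k]*1e3,R[...,2][k]*1e3; print(n,'smin/max',s.min().round(1),s.max().round(1))
    for b in range(-80,80,10):
        m=(s>=b)&(s<b+10)
        if m.sum()>2: print(b,m.sum(),'l',l[m].min().round(1),l[m].max().round(1),'z',np.round(np.percentile(z[m],[10,50,90]),1))
E
python3 - <<'E'
from h import *
s=monitor.sense(); t=s['tcp_pos']
c=cap('wrist','w4.png');P=wcloud(c); prof(P,c['color'],t,5,'wrist'); k=(abs(P[...,0]-.3)<.03)&(abs(P[...,1]-.42)<.03); print('cab z',np.nanmedian(P[k][:,2]))
c=cap('top');P=cloud(c); prof(P,c['color'],t,5,'top'); k=(abs(P[...,0]-.4)<.03)&(abs(P[...,1]-.44)<.03); print('cab z',np.nanmedian(P[k][:,2]))
E
```

```text
wrist smin/max -65.6 66.7
-70 30 l -10.2 6.8 z [-13.1 -10.4  -7.7]
-60 186 l -11.4 11.3 z [-7.5 -4.2 -1.7]
-50 291 l -12.0 10.5 z [-2.1  0.4  2.6]
-40 349 l -10.8 10.0 z [2.  4.9 7. ]
-30 20 l -4.6 3.9 z [7.8 8.2 8.7]
-10 124 l -8.0 8.0 z [19.2 21.8 23.3]
0 460 l -10.8 10.7 z [22.8 25.5 27.8]
10 551 l -13.1 17.2 z [27.4 30.7 33.1]
20 606 l -8.3 8.2 z [32.7 35.6 37.6]
30 830 l -7.1 6.8 z [36.  39.1 41.4]
40 739 l -5.7 5.3 z [41.1 43.5 45.7]
50 617 l -4.3 4.1 z [45.7 47.9 49.9]
60 304 l -2.7 2.6 z [50.  51.3 52.5]
cab z 0.08674665838306253
top smin/max -71.7 65.3
-70 40 l -10.2 12.2 z [-18.3 -13.3  -8. ]
-60 52 l -11.3 12.9 z [-13.2  -5.9  -1.4]
-50 49 l -11.2 14.9 z [-10.4  -2.3   1.8]
30 4 l 2.7 7.0 z [38.  40.6 43.1]
40 21 l -3.3 6.4 z [38.6 42.2 45.4]
50 13 l -2.5 3.5 z [44.3 47.8 50. ]
60 5 l 0.1 2.9 z [48.2 50.  51.6]
cab z 0.08560307857641303
```

View pics/w4.png

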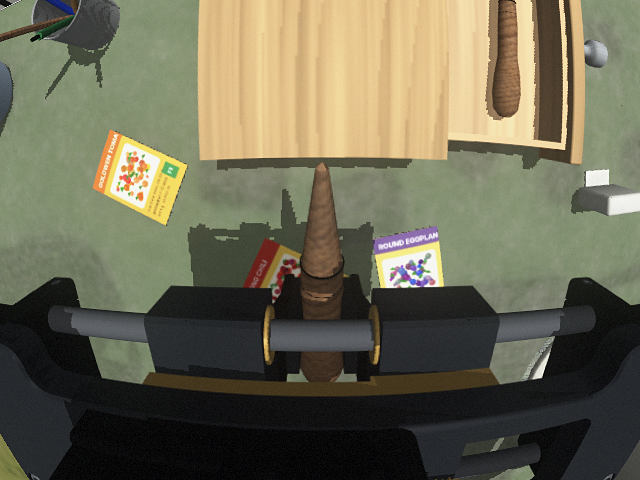

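The wrist view shows the tilted dibber, tip at (321,165), and the checked dibber lying flat in the drawer at (508,60). I'll calibrate this tilt reading against the dibber's profile while it was lying level.

```bash
python3 - <<'E'
from h import *
rd=lambda f:cv2.imread('pics/'+f)[:,:,::-1]
prof(np.load('pics/w2.npy'),rd('w2.png'),np.array([.3776,-.2944,.008]),56.2,'checked wrist, z over plate')
prof(np.load('pics/top0.npy'),rd('top0.png'),np.array([.4355,-.081,0]),-104.9,'next top')
prof(np.load('pics/scene0.npy'),rd('scene0.png'),np.array([.4355,-.081,0]),-104.9,'next scene')
for f in('w2','top0','scene0'):
    P=np.load('pics/%s.npy'%f); k=(abs(P[...,0]-.40)<.03)&(abs(P[...,1]+.15)<.02); print(f,'table',np.nanmedian(P[k][:,2]))
    k=(abs(P[...,0]-.43)<.02)&(abs(P[...,1]+.36)<.02)&(P[...,2]<.03); print(f,'plate',np.nanmedian(P[k][:,2]))
E
```

```text
checked wrist, z over plate smin/max -75.7 87.6
-80 52 l -9.8 7.6 z [21.3 23.7 26.4]
-70 147 l -12.4 10.1 z [22.3 25.9 28.2]
-60 165 l -14.0 11.3 z [22.8 27.3 29.4]
-50 157 l -15.3 11.2 z [22.9 26.9 29. ]
-40 143 l -14.1 10.0 z [23.3 26.8 28.7]
-30 123 l -12.9 8.8 z [22.9 25.9 27.8]
-20 114 l -11.6 7.4 z [22.4 25.9 27.7]
-10 115 l -9.0 7.5 z [23.9 26.7 28.7]
0 107 l -9.2 7.5 z [23.9 27.1 28.9]
10 108 l -9.4 7.4 z [24.7 27.8 29.4]
20 102 l -10.9 7.3 z [24.4 27.8 29.7]
30 79 l -8.1 7.2 z [24.9 27.9 29.2]
40 68 l -7.0 5.9 z [25.1 27.  28.7]
50 50 l -4.5 4.6 z [24.9 26.7 27.5]
60 35 l -4.8 3.2 z [24.1 26.  27.2]
70 21 l -4.9 1.8 z [ 1.6 25.2 26.3]
next top smin/max -80.5 78.8
-80 26 l -11.6 12.8 z [14.  20.1 27.7]
-70 37 l -12.6 15.0 z [14.8 23.3 28.4]
-60 40 l -13.9 18.3 z [16.6 23.7 28. ]
-50 37 l -12.3 15.4 z [18.4 23.3 28.4]
-40 33 l -12.9 14.2 z [20.2 24.7 30.1]
-30 30 l -9.6 14.3 z [17.1 24.1 28.8]
-20 27 l -9.8 11.6 z [18.2 22.9 28. ]
-10 28 l -10.4 12.0 z [19.7 23.9 30.2]
0 27 l -9.6 7.9 z [21.  23.6 27.9]
10 26 l -9.8 12.1 z [20.6 25.3 30.8]
20 25 l -8.5 11.7 z [17.4 25.5 28.5]

[... 302 characters left out ...]
8.4 z [16.5 23.5 28.9]
-50 26 l -15.9 12.4 z [16.3 23.6 29. ]
-40 20 l -11.3 9.2 z [17.3 22.1 27. ]
-30 19 l -8.1 22.2 z [12.  19.6 27.7]
-20 18 l -12.1 8.6 z [19.  22.2 26.9]
-10 18 l -9.4 24.2 z [14.4 21.8 27.4]
0 15 l -9.3 5.3 z [17.5 23.3 27.3]
10 16 l -7.3 24.2 z [ 7.8 20.6 27.2]
20 18 l -9.7 24.2 z [17.7 22.7 29.5]
30 10 l -11.4 7.5 z [18.  23.8 26. ]
40 12 l -4.4 24.1 z [18.9 22.1 26.4]
50 7 l -2.2 18.0 z [14.  20.  23.6]
60 7 l -8.0 23.5 z [-0.1 17.1 30. ]
70 5 l -3.2 21.1 z [-0.9 23.2 24.2]
w2 table 0.0017852583475769235
w2 plate 0.009763036192085073
top0 table 0.00021796344376912025
top0 plate 0.00784637841853697
scene0 table -0.0016464348465755618
scene0 plate 0.006134116476588347
```

```bash
python3 - <<'E'
from h import *
O=np.array([.4398,-.3329,0]);dx=np.array([.8192,-.5736,0]);dy=np.array([.5736,.8192,0]); e=np.radians(25)
def st(X): return np.stack([(X-O)@dx,(X-O)@dy,X[...,2]],-1)
def cam(L,xl): 
    a=L[...,0]-xl; z=L[...,2]-.27; return np.stack([a*np.cos(e)+z*np.sin(e),L[...,1],-a*np.sin(e)+z*np.cos(e)],-1)
def fit(n,P,b):
    L=st(P.reshape(-1,3)); L[:,2]-=b; C=cam(L,.025); k=(C[:,0]>-.03)&(C[:,0]<.1)&(abs(C[:,1])<.04)&(C[:,2]>-.03)&(C[:,2]<.05)&(L[:,2]>.2); C=C[k]
    print(n,k.sum(),'front ax',np.round(np.sort(C[:,0])[[2,5,10,20]],4))
    B=C[(C[:,0]>.0)&(C[:,0]<.022)]; print(' barrel',len(B),np.round([B[:,1].min(),B[:,1].max(),np.percentile(B[:,2],97)],4))
    B=C[(C[:,0]>.045)&(C[:,0]<.09)&(abs(C[:,1])<.015)]; print(' body top',len(B),np.round(np.percentile(B[:,2],[50,90]),4), 'max ax',C[:,0].max())
    # circle fit of barrel: points (y,az) on r=.019
    from scipy.optimize import least_squares
    B=C[(C[:,0]>.001)&(C[:,0]<.02)]; r=least_squares(lambda p:np.hypot(B[:,1]-p[0],B[:,2]-p[1])-.0185,[0,0],loss='soft_l1',f_scale=.002); print(' axis y,az',np.round(r.x,4))
fit('w2',np.load('pics/w2.npy'),.0018);fit('top0',np.load('pics/top0.npy'),0);fit('scene0',np.load('pics/scene0.npy'),-.0017)
E
```

```text
w2 7493 front ax [0.006  0.006  0.0061 0.0061]
 barrel 1260 [-0.0198  0.0172  0.0157]
 body top 2223 [0.02   0.0211] max ax 0.09997975999465458
 axis y,az [-0.0004 -0.0047]
top0 966 front ax [0.0058 0.0061 0.0066 0.0079]
 barrel 126 [-0.0177  0.0194  0.0176]
 body top 313 [0.02   0.0231] max ax 0.09999354896198265
 axis y,az [ 0.0007 -0.0048]
scene0 552 front ax [0.0036 0.004  0.0048 0.0055]
 barrel 104 [-0.0169  0.0172  0.0225]
 body top 139 [0.0206 0.0259] max ax 0.0989045646276758
 axis y,az [ 0.0007 -0.0029]
```

>>> drive_tool(
  moves=[
    {"delta_pos": [41,41,0],"turn": 0,"claw": 0},
    {"delta_pos": [41,41,0],"turn": 0,"claw": 0},
    {"delta_pos": [41,41,0],"turn": 0,"claw": 0},
    {"delta_pos": [41,41,0],"turn": 0,"claw": 0},
    {"delta_pos": [0,50,0],"turn": 0,"claw": 0},
    {"delta_pos": [0,50,0],"turn": 0,"claw": 0},
    {"delta_pos": [0,50,0],"turn": 0,"claw": 0},
    {"delta_pos": [0,50,0],"turn": 0,"claw": 0},
    {"delta_pos": [0,50,0],"turn": 0,"claw": 0},
  ],
)

```text
time_s: 25.62
tcp_pos: [0.4014, 0.0016, 0.1932]
ee_rot: [[0.996, 0.088, -0.001], [0.088, -0.996, -0.0], [-0.001, 0.0, -1.0]]
wrist_force: [1.5, -0.1, 0.1]
gripper_width: 0.194
gripper_force: 30.0
```

>>> drive_tool(
  moves=[
    {"delta_pos": [0,0,0],"turn": 0.1745,"claw": 0},
    {"delta_pos": [0,0,0],"turn": 0.1745,"claw": 0},
    {"delta_pos": [0,0,0],"turn": 0.1745,"claw": 0},
    {"delta_pos": [0,0,0],"turn": 0.1745,"claw": 0},
    {"delta_pos": [12,50,0],"turn": 0,"claw": 0},
    {"delta_pos": [12,50,0],"turn": 0,"claw": 0},
    {"delta_pos": [12,50,0],"turn": 0,"claw": 0},
    {"delta_pos": [12,50,0],"turn": 0,"claw": 0},
    {"delta_pos": [12,45,0],"turn": 0,"claw": 0},
    {"delta_pos": [0,0,0],"turn": 0,"claw": 0},
  ],
)

```text
time_s: 26.88
tcp_pos: [0.3089, -0.2339, 0.1928]
ee_rot: [[0.816, -0.578, -0.002], [-0.578, -0.816, 0.0], [-0.002, 0.001, -1.0]]
wrist_force: [-0.6, 0.1, -0.7]
gripper_width: 0.19
gripper_force: 30.0
```

```bash
python3 - <<'E'
from h import *
goto((.3399,-.2629,.190),-35)
E
```

```text
t 26.88 tcp [ 0.3089 -0.2339  0.1928] yaw -35.31 F [-0.6  0.1 -0.7] w 0.19 gf 30.0
turn -0.0053 shift mm (after turn) [42.   6.   2.8] z-axis [-0.002  0.    -1.   ] j [-12.8  -0.2 -32.7   0.  -57.7  67.5]
```

>>> drive_tool(
  moves=[
    {"delta_pos": [0,6,3],"turn": -0.005,"claw": 0},
    {"delta_pos": [15,0,0],"turn": 0,"claw": 0},
    {"delta_pos": [15,0,0],"turn": 0,"claw": 0},
    {"delta_pos": [12,0,0],"turn": 0,"claw": 0},
    {"delta_pos": [0,0,0],"turn": 0,"claw": 0},
    {"delta_pos": [0,0,0],"turn": 0,"claw": 0},
  ],
)

```text
time_s: 27.62
tcp_pos: [0.3413, -0.2605, 0.1903]
ee_rot: [[0.822, -0.569, -0.001], [-0.569, -0.822, 0.0], [-0.001, 0.0, -1.0]]
wrist_force: [0.6, 0.1, -1.1]
gripper_width: 0.19
gripper_force: 30.0
```

```bash
python3 - <<'E'
from h import *
goto((.3399,-.2629,.190),-35)
t=monitor.sense()['tcp_pos']
c=cap('wrist');P=wcloud(c); prof(P,c['color'],t,-35,'wrist')
c=cap('top','t5.png');P=cloud(c); prof(P,c['color'],t,-35,'top')
c=cap('scene','s5.png')
a=c['color'][90:240,330:490]; b=cv2.imread('pics/t5.png')[170:320,400:560][:,:,::-1]
cv2.imwrite('pics/c5.png',cv2.resize(np.hstack([a,b]),None,fx=2.5,fy=2.5,interpolation=cv2.INTER_CUBIC)[:,:,::-1])
E
```

```text
t 27.62 tcp [ 0.3413 -0.2605  0.1903] yaw -34.68 F [ 0.6  0.1 -1.1] w 0.19 gf 30.0
turn 0.0056 shift mm (after turn) [0.2 2.8 0.3] z-axis [-0.001  0.    -1.   ] j [-15.5   4.4 -28.2  -0.  -57.5  70.8]
wrist smin/max -65.5 67.1
-70 32 l -9.1 9.9 z [-13.   -9.6  -7.8]
-60 254 l -12.9 11.0 z [-8.  -4.5 -1.9]
-50 357 l -12.5 10.6 z [-3.6 -0.1  2.6]
-40 403 l -11.3 9.5 z [0.9 4.6 6.9]
-30 15 l -4.1 2.4 z [7.3 7.9 8.7]
-10 133 l -8.6 7.7 z [17.7 21.1 23.2]
0 570 l -8.9 7.7 z [22.3 25.3 27.9]
10 597 l -9.1 7.9 z [27.3 30.5 33. ]
20 747 l -8.7 7.6 z [31.7 35.  37.2]
30 831 l -7.4 6.5 z [35.9 39.1 41.4]
40 733 l -5.9 5.5 z [40.9 43.4 45.7]
50 595 l -4.1 3.9 z [45.7 47.9 49.9]
60 290 l -2.5 2.4 z [50.  51.4 52.6]
top smin/max -73.4 -10.0
-80 11 l -4.6 7.3 z [-23.1 -18.9 -15.7]
-70 45 l -8.8 11.9 z [-18.1 -13.2  -8.4]
-60 51 l -10.4 12.9 z [-11.8  -6.6  -1. ]
-50 44 l -9.9 12.3 z [-6.1 -0.7  3.1]
-40 40 l -8.9 10.9 z [-2.5  3.   7.6]
-30 22 l -6.3 8.5 z [ 2.5  7.1 11.5]
-20 4 l -5.7 -0.1 z [13.  15.4 17.5]
```

View pics/c5.png

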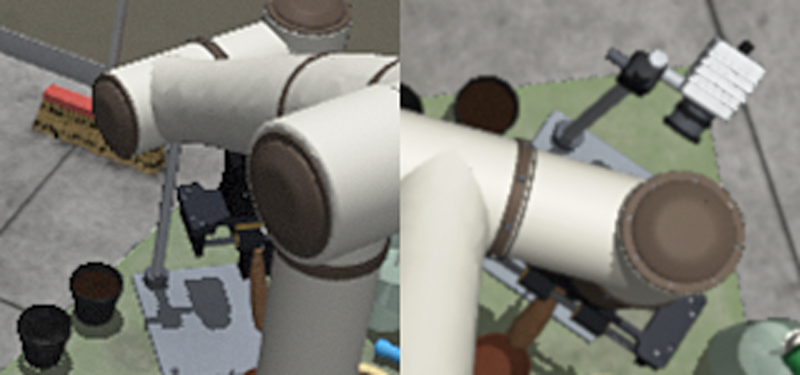

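The picture shows the arm holding the dibber below the camera with clear space to the lens (right half, 685,120). The pots are standing where they were. One small sideways correction remains before handing in.

>>> drive_tool(
  moves=[
    {"delta_pos": [0,2.5,0],"turn": 0.004,"claw": 0},
    {"delta_pos": [0,0,0],"turn": 0,"claw": 0},
    {"delta_pos": [0,0,0],"turn": 0,"claw": 0},
    {"delta_pos": [0,0,0],"turn": 0,"claw": 0},
    {"delta_pos": [0,0,0],"turn": 0,"claw": 0},
  ],
)

```text
time_s: 28.4
tcp_pos: [0.3401, -0.2628, 0.1905]
ee_rot: [[0.82, -0.572, -0.0], [-0.572, -0.82, 0.0], [-0.0, -0.0, -1.0]]
wrist_force: [0.5, 0.9, -0.0]
gripper_width: 0.193
gripper_force: 30.0
```

```bash
python3 - <<'E'
from h import *
goto((.3399,-.2629,.190),-35)
E
```

```text
t 28.4 tcp [ 0.3401 -0.2628  0.1905] yaw -34.91 F [ 0.5  0.9 -0. ] w 0.193 gf 30.0
turn 0.0016 shift mm (after turn) [-0.1  0.2  0.5] z-axis [-0.  0. -1.] j [-15.9   4.4 -28.1  -0.  -57.5  71. ]
```

```bash
python3 -c "
from station import ticket
print(ticket.finish_job())"
```

```text
the job is handed in; nothing more can be done
None
```

I handed the job in at 28.4 s: the checked dibber lies flat in the drawer, and the arm is holding the other one up to the lens, tilted about 25°, with its tip about 9 cm from the glass by my measurements (good to a few mm; the visible tip appears about 12 mm off the tip point in the task, and I aimed mostly for that point).

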